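# Load the jar steamer and set its programme and timer

### The arm

A 6-joint arm with a two-finger parallel gripper is mounted at the origin on the work surface; the furniture and walls round the work are solid. World frame = base frame: x ahead of the robot, y to its left, z up, the work surface at z = 0. Lengths are in mm, angles in rad, forces in N, time in s.
With the tool pointing down it reaches from about 275 to 750 mm from the base axis. Payload 10.2 kg.
Tool frame: the origin (TCP) lies between the finger pads; the fingertips stand 17 mm ahead of it and the grasp point (between the pads) lies 2 mm behind it (tips_ahead is the distance from the TCP to the fingertips, in mm); z points along the fingers, y is the line along which they close (so a half turn about z gives the same grasp; the last joint's range is limited). The gripper opens to 85 mm and grips with 20 to 120 N. Pads are 22 mm wide; open, the fingers measure 114 mm over their backs; the gripper's body (76 mm by 85 mm) begins 54 mm behind the grasp point. The pads swing forward as they close: fully open they stand 13 mm farther back than shut.
Start: joints at [-1.534, 0.313, 1.498, -0, 1.331, -0.223], TCP at [134.852, -507.391, 248.294] pointing down, gripper open.
Joint ranges: [-2.94, 2.94], [-0.97, 2.17], [0.19, 2.56], [-1.23, 4.37], [0.02, 3.11], [-2.88, 2.88]. Speed limits (rad/s): [2.39, 2.39, 3.01, 3.14, 3.14, 3.14].

### API

Orientations are given as a unit quaternion [w, x, y, z].
In Python, from rig import sense, capture, finish_job, boxes_of, tips_ahead gives the robot as it stands.
- The arm moves only by the tool drive_tool, never from a script. Its argument "commands" is text: rows parted by semicolons, each of 7 numbers parted by spaces: the shift along the world's x, y, z in units of 0.1 m (1.0 is 0.1 m), then the turn, a rotation vector about the world's x, y, z in units of pi/4 rad (1.0 is pi/4 rad), then the opening in per cent of the stroke, from 0 (shut) to 100 (fully open). A call has 1 to 20 rows; each row shifts and turns the commanded pose from where the row before left it; what a row does not reach is not made up. A row lasts 1/12 s, in which the tool goes at most 41.7 mm and 7.16 degrees, less where a joint would pass 70% of its speed; a pose out of reach is approached as far as the arm can. A call with a number of a shift or a turn outside -1 to 1 is refused whole. A call with a gripper value outside its range is refused whole. The fingers move at their own pace and stop on an object; "force" is the grip in N (left out, the last holds). Time passes only in rows, so rows that do not move let the fingers close. It gives the time, the measured TCP pose, the force, the opening and the grip force at its end, in the units of the state.
- sense(): the state, without advancing time (a new reading comes with each control period).
- capture(name): name is "scene" or "top" or "wrist"; returns a dict with "pixels" (480x640x3 uint8, blue, green, red), "fov_y" (degrees; the focal length in pixels is half the picture's height over the tangent of half this angle, whatever the lens; pixels are square), "cx", "cy" (the principal point, pixels), "position" and "attitude" of the camera in the world; the wrist camera has in their place "tool_from_camera" (4x4, takes a point from camera to tool coordinates, whose origin is the TCP and whose axes are the flange's). Camera axes: x right, y down, z forward; pixel columns grow to the right and rows downward; lengths in mm; the calibration is good to about 2 mm. A picture is of the moment at which its call begins: read the wrist's pose just before it. There is no depth.
- finish_job(): hands the job in; it is judged then, once.
Trained networks look in a picture, given as the dict that the camera call returned (one of the last four; its "shot" number tells which), for a name from the list of things; names that differ only in an ending like _2 or _b are one class to them, and where a whole thing is asked for, a point or a joint stands for the part that bears it (a point fixed in the world has none). Each returns a list of dicts, best first, with "confidence" (0 to 1); they miss things now and then, are a little off and sometimes report something else, mostly with a low value. They report only what shows in the picture. A call takes as long as a camera call.
- boxes_of(picture, name): "position" ([column, row] in pixels, amid what is visible of it).
The state is a dict: "time_s": time; "joints": joint angles; "dq": joint speeds; "tau": joint torques, N m; "eef_pos": TCP position; "ee_rot": TCP orientation; "force": force on the tool from outside, world axes, zero at the start; "wrist_torque": the same for the moment, N m; "grip_width": opening from 0.0 (shut) to 1.0 (fully open); "grip_force": force on a finger pad.
Only numpy, scipy, OpenCV 4.12 (cv2) and the standard library are available. Lean on these libraries where they do the work, as an engineer would, in place of code of your own. Each camera call takes 0.05 s, during which the arm holds its last target. There are 200 camera calls.

### The job

Take the cover off the steamer, stand every white jar with a green cap upright on the floor of the steamer's well, one in each place, and then put the cover back on so that it sits fully down. After that turn the black selector knob to the blue dot, and last set the timer on the control panel to 40 minutes: the eighth click from its zero stop, each click being five minutes. Do not disturb the salt, pepper and spice jar behind it, and let go of everything.

Things in the scene. Friction and masses are not known exactly. Their poses are not given: they have to be found in the camera images.
- steamer: White jar steamer fixed on the worktop. Origin: at worktop level under the centre of its square steel well (138 mm inside, 150 outside, wall tops at 48 mm); x axis points from the control panel (-x side, near the robot) to the well. Outside the walls a white shoulder, 15 mm wide, top at 30 mm, carries the cover's rim. Panel 92 x 184 mm, top at 31 mm.
- well_floor (a point): Centre of the well's floor, 6 mm above the worktop, axes as the steamer. A cross of dividers 4 mm thick and 16 mm high along x = 0 and y = 0 makes four places of 67 x 67 mm, centres at x, y = +-35.5 mm; one jar in each.
- timer_dial (a joint): Angle (rad) of the upper half of the white round timer (68 mm across) on the panel: 0 to 5.76, growing clockwise seen from above. 0 is the zero stop (bar along the steamer's x). A detent every 0.5236 rad (30 degrees) is one click, five minutes; click 8 = 4.19 rad. Each click takes about 0.15 N m; let go between two clicks it springs to one of them. Starts at click 0, 1 or 2.
- timer_grip (a point): Middle of the timer's white grip bar, on the dial's axis, 83 mm above the worktop (steamer frame x -137, y -44 mm). Bar 42 mm long, 10 mm wide, from 77 mm (the dial's flat top) to 89 mm above the worktop. Turns with the dial: x along the bar, y across it, z up.
- selector (a joint): Angle (rad) of the black selector knob: 0 to 2.1, growing clockwise seen from above. Detents at 0, 0.7, 1.4 and 2.1, each with a dot on the panel: white, yellow, blue, red. Blue = 1.4. Each click takes about 0.12 N m; let go between two it springs to one of them. Starts at white or yellow.
- selector_grip (a point): Point on the selector's axis near the top of its black grip bar, 68 mm above the worktop (steamer frame x -134, y +40 mm). Bar 46 mm long, 14 mm wide, from 45 to 75 mm above the worktop. Turns with the knob: its -x axis runs along the bar to the end with the white line, which points at the dots (steamer's -x at 0); z up.
- cover: Loose cover of pale see-through plastic, a square box open below, 172 mm outside, 164 inside, 54 high without its grip, 0.25 kg. Origin: centre of its lower rim, z up. Starts fitted: rim on the shoulder, 30 mm up, round the well walls with 7 mm play each way, square with the steamer (any quarter turn). The worktop right of the steamer (y -0.27 to -0.45) is free.
- cover_grip (a point): Middle of the cover's grey grip bar, 69 mm above its rim: bar 50 mm long (along the cover's x), 18 mm wide (y), from 54 to 80 mm above the rim.
- jar1: Small white jar with a green cap, 62 mm high in all: body 54 mm in diameter up to 32 mm, a shoulder, and the cap 38 mm in diameter from 38 to 62 mm. Origin: centre of its underside, z up. 0.14 kg. May be absent (three or four of the five jars are there).
- jar2: Small white jar with a green cap, 62 mm high in all: body 54 mm in diameter up to 32 mm, a shoulder, and the cap 38 mm in diameter from 38 to 62 mm. Origin: centre of its underside, z up. 0.14 kg. May be absent (three or four of the five jars are there).
- jar3: Small white jar with a green cap, 62 mm high in all: body 54 mm in diameter up to 32 mm, a shoulder, and the cap 38 mm in diameter from 38 to 62 mm. Origin: centre of its underside, z up. 0.14 kg. May be absent (three or four of the five jars are there).
- jar4: Small white jar with a green cap, 62 mm high in all: body 54 mm in diameter up to 32 mm, a shoulder, and the cap 38 mm in diameter from 38 to 62 mm. Origin: centre of its underside, z up. 0.14 kg. May be absent (three or four of the five jars are there).
- jar5: Small white jar with a green cap, 62 mm high in all: body 54 mm in diameter up to 32 mm, a shoulder, and the cap 38 mm in diameter from 38 to 62 mm. Origin: centre of its underside, z up. 0.14 kg. May be absent (three or four of the five jars are there).
- salt_shaker: Bystander, a loose salt shaker standing behind the steamer, 44 mm wide, 90 to 96 high. Origin: centre of its underside.
- pepper_shaker: Bystander, a loose pepper shaker standing behind the steamer, 44 mm wide, 90 to 96 high. Origin: centre of its underside.
- spice_jar: Bystander, a loose spice jar with a yellow-brown cap standing behind the steamer, 44 mm wide, 90 to 96 high. Origin: centre of its underside.

How it is judged (in metres and radians):
On the way, in this order (a step that is already met when the one before it is completed fails the run):
1. all jars that are there stand in the well (x of jar1 in the frame of steamer between -0.066 and 0.066 m and y of jar1 in the frame of steamer between -0.066 and 0.066 m and z of each of jar1, jar2, jar3, jar4, jar5 in the frame of steamer below 0.014 m and angle between each of jar1, jar2, jar3, jar4, jar5's own z axis and vertical below 0.15 rad and x of jar2 in the frame of steamer between -0.066 and 0.066 m and y of jar2 in the frame of steamer between -0.066 and 0.066 m and x of jar3 in the frame of steamer between -0.066 and 0.066 m and y of jar3 in the frame of steamer between -0.066 and 0.066 m and x of jar4 in the frame of steamer between -0.066 and 0.066 m and y of jar4 in the frame of steamer between -0.066 and 0.066 m and x of jar5 in the frame of steamer between -0.066 and 0.066 m and y of jar5 in the frame of steamer between -0.066 and 0.066 m), for 0.2 s.
2. the cover sits on the shoulder, over the jars (horizontal distance between cover and steamer below 0.012 m and z of cover in the frame of steamer between 0.024 and 0.036 m and angle between cover's own z axis and vertical below 0.06 rad), for 0.2 s.
3. the selector points at the blue dot (value of joint selector between 1.2 and 1.6 rad), for 0.2 s.
4. the timer stands at the eighth click (40 minutes) (value of joint timer_dial between 4.0188 and 4.3588 rad), for 0.3 s.
At the end, for the whole second after the job is handed in: Each jar present upright on the well floor, within 66 mm of its centre in x and y and under 14 mm above the steamer's origin; cover level, within 12 mm of the well's centre, rim 24 to 36 mm above the origin; selector 1.4 +- 0.2 rad; timer 4.19 +- 0.17 rad, at rest (all of step 1 and all of step 2 and all of step 3 and all of step 4 and linear speed of cover below 0.02 m/s and velocity of joint timer_dial between -0.05 and 0.05 rad/s); the robot touches nothing.
It fails at once if the salt shaker is pushed over or moved more than 3 cm (distance of salt_shaker from where it was at the start of the episode above 0.03 m or angle between salt_shaker's own z axis and vertical above 0.4 rad).
It fails at once if the pepper shaker is pushed over or moved more than 3 cm (distance of pepper_shaker from where it was at the start of the episode above 0.03 m or angle between pepper_shaker's own z axis and vertical above 0.4 rad).
It fails at once if the spice jar with a yellow-brown cap is pushed over or moved more than 3 cm (distance of spice_jar from where it was at the start of the episode above 0.03 m or angle between spice_jar's own z axis and vertical above 0.4 rad).
Of jar1, jar2, jar3, jar4, jar5 only 3 to 4 are there at a start; the rules pass over those that are not, and their reading is None.
At some moment in a run one of jar1, jar2, jar3, jar4, jar5, cover may be knocked a few centimetres aside while the robot is not near it.
It also fails if it takes over 192 s, if anything falls off the work surface, if the arm or the gripper's body presses on something with over 40 N, if the wrist force passes 120 N, or if a joint passes its speed limit or range.

## Working session

There is one attempt and no reset: what is moved stays moved. The work goes in short steps, Python scripts to look and compute and a tool call to move; the robot and the scene stay as the last step left them, time stands still between calls to the robot, and variables do not carry over. Pictures are saved under pics/ and viewed, at most 14 in all, crops included, and the job is handed in when it is done.

Besides the shell and the picture viewer there is one more tool, called after "Emit:" as name(argument=value, ...) on one line, values as JSON. drive_tool: Moves the arm, as the interface text tells. Shifts and turns lie within -1 to 1; 1 stands for 0.1 m of shift or pi/4 rad of turn. Its arguments: {"type":"object","properties":{"commands":{"type":"string"},"force":{"type":"number"}},"required":["commands"]}

```bash
mkdir -p pics; ls
cat > h.py <<'E'
import numpy as np, cv2
from scipy.spatial.transform import Rotation as R
from rig import sense, capture, finish_job, boxes_of, tips_ahead
def q2R(q): return R.from_quat([q[1],q[2],q[3],q[0]]).as_matrix()
def cam(name):
    s=sense(); c=capture(name)
    if 'tool_from_camera' in c:
        T=np.array(c['tool_from_camera']); Rw=q2R(s['ee_rot'])
        c['R']=Rw@T[:3,:3]; c['p']=Rw@T[:3,3]+np.array(s['eef_pos'])
    else:
        a=np.array(c['attitude'],float)
        c['R']=a if a.shape==(3,3) else q2R(a); c['p']=np.array(c['position'],float)
    c['f']=240/np.tan(np.radians(c['fov_y'])/2)
    return c
def at_z(c,uv,z):
    d=c['R']@np.array([(uv[0]-c['cx'])/c['f'],(uv[1]-c['cy'])/c['f'],1]); 
    return c['p']+d*(z-c['p'][2])/d[2]
def proj(c,P):
    q=(np.atleast_2d(P)-c['p'])@c['R']; return q[:,:2]/q[:,2:]*c['f']+[c['cx'],c['cy']]
E
python3 - <<'E'
from h import *
s=sense(); print(s, tips_ahead)
for n in ['scene','top']:
    c=cam(n); cv2.imwrite(f'pics/{n}0.png',c['pixels']); print(n,c['p'],c['R'].round(3).tolist(),c['f'])
    for k in ['jar1','cover','cover_grip','timer_dial','timer_grip','selector','selector_grip','steamer','salt_shaker','pepper_shaker','spice_jar']:
        print(k,[(np.round(b['position']).tolist(),round(b['confidence'],2)) for b in boxes_of(c,k)[:7]])
E
```

```text
pics
{'time_s': 0.0, 'joints': array([-1.53437219e+00,  3.13475468e-01,  1.49841625e+00, -2.72990226e-05,
        1.33102377e+00, -2.23377671e-01]), 'dq': array([ 0.00088625, -0.000731  , -0.00025413, -0.00013331, -0.00073981,
        0.0016922 ]), 'tau': array([-2.82492783e-04, -4.12267613e+01, -2.59745032e+01, -1.49628459e-04,
        4.10742898e-03,  2.12998037e-05]), 'eef_pos': array([ 134.85131192, -507.14371095,  247.729877  ]), 'ee_rot': array([-6.59766981e-04,  9.91574097e-01,  1.29539075e-01,  4.85381364e-05]), 'force': array([-0.38463906,  0.70439528,  0.13876868]), 'wrist_torque': array([-0.01556518,  0.01217054, -0.00171444]), 'grip_force': 0.0, 'grip_width': 1.0005123851930302} 17.0
scene [ 112.11432787  857.80653098 1008.3224104 ] [[-0.823, -0.412, 0.391], [-0.568, 0.586, -0.578], [0.009, -0.698, -0.716]] 525.5933555514782
jar1 [([274.0, 345.0], 0.76), ([303.0, 324.0], 0.72), ([347.0, 350.0], 0.68)]
cover [([358.0, 234.0], 0.64)]
cover_grip [([357.0, 231.0], 0.84)]
timer_dial [([414.0, 228.0], 0.76)]
timer_grip [([414.0, 232.0], 0.61)]
selector [([406.0, 252.0], 0.81), 
[... 177 characters left out ...]
.0, 174.0], 0.86)]
spice_jar [([285.0, 210.0], 0.98), ([303.0, 324.0], 0.37), ([359.0, 234.0], 0.19)]
top [ 411.64686427   90.97728052 1052.50323439] [[0.193, -0.959, 0.209], [-0.981, -0.19, 0.037], [0.005, -0.212, -0.977]] 447.4999975313961
jar1 [([250.0, 264.0], 0.97), ([268.0, 216.0], 0.72), ([215.0, 255.0], 0.55)]
cover [([357.0, 304.0], 0.92), ([378.0, 332.0], 0.54)]
cover_grip [([360.0, 299.0], 0.63)]
timer_dial [([414.0, 333.0], 0.75), ([386.0, 335.0], 0.41)]
timer_grip [([412.0, 335.0], 0.82)]
selector [([374.0, 336.0], 0.57)]
selector_grip [([378.0, 333.0], 0.93)]
steamer [([382.0, 337.0], 0.61)]
salt_shaker [([266.0, 216.0], 0.6)]
pepper_shaker [([417.0, 329.0], 0.49)]
spice_jar []
```

Run:
```python
import cv2
a=cv2.imread('pics/scene0.png')[130:400,220:480]; b=cv2.imread('pics/top0.png')[160:400,180:480]
cv2.imwrite('pics/s1.png',cv2.resize(a,None,fx=2.2,fy=2.2,interpolation=2)); cv2.imwrite('pics/t1.png',cv2.resize(b,None,fx=2.5,fy=2.5,interpolation=2))
```

```text
(no output)
```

View pics/s1.png

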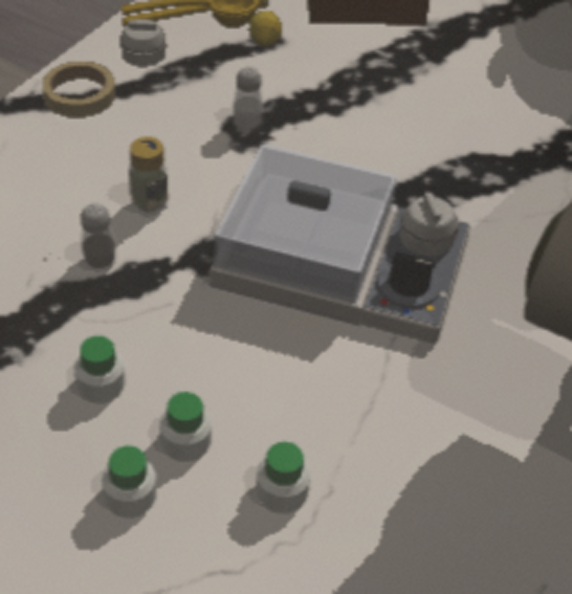

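View pics/t1.png

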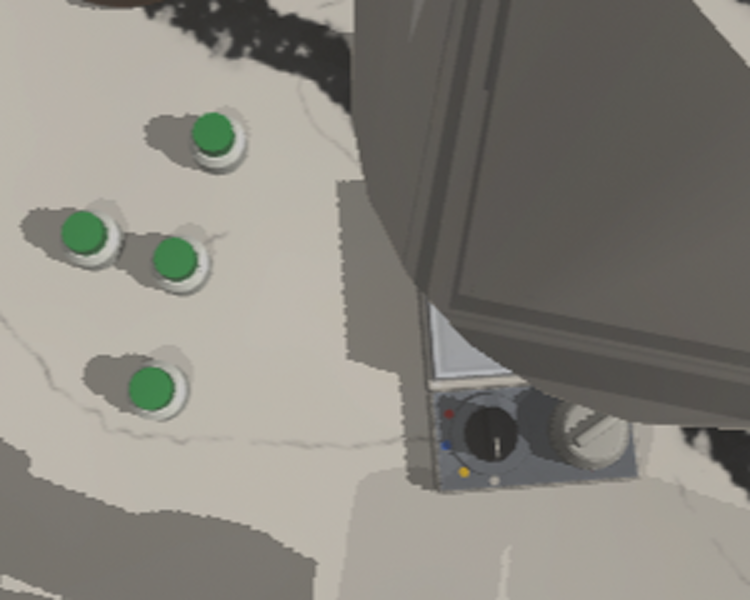

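The pictures show four jars with green caps, the steamer with its cover on, and the three bystanders behind it. The arm hides part of the steamer in the top view. In the scene crop, the cover's top corners are at (265,148), (397,178), (362,270) and (220,235). In the top crop, the selector's white line points at the white dot (497,450 → 494,481).

```bash
cat >> h.py <<'E'
def caps(c,z=62,amin=40):
    hsv=cv2.cvtColor(c['pixels'],cv2.COLOR_BGR2HSV)
    m=cv2.inRange(hsv,(45,90,40),(85,255,255))
    n,l,st,ce=cv2.connectedComponentsWithStats(m)
    return [(at_z(c,ce[i],z)[:2].round(1).tolist(),ce[i].round(1).tolist(),int(st[i,4])) for i in range(1,n) if st[i,4]>amin]
E
python3 - <<'E'
from h import *
from scipy.optimize import least_squares
s=cam('scene');t=cam('top')
print('scene',caps(s,57)); print('top',caps(t,60))
S=lambda p:(p[0]/2.2+220,p[1]/2.2+130); T=lambda p:(p[0]/2.5+180,p[1]/2.5+160)
obs=[(s,S((309,194)),(0,0,100)),(s,S((468,225)),(-182,-92,31)),(s,S((435,332)),(-182,92,31)),
(t,T((434,490)),(-182,92,31)),(t,T((637,476)),(-182,-92,31)),(t,T((490,434)),(-134,40,72)),(t,T((590,432)),(-137,-44,83))]
# cover top corners
for p,xy in zip([(265,148),(397,178),(362,270),(220,235)],[(86,-86),(-86,-86),(-86,86),(86,86)]): obs.append((s,S(p),(*xy,84)))
def W(v,P):
    c,si=np.cos(v[2]),np.sin(v[2]); return np.array([v[0]+c*P[0]-si*P[1],v[1]+si*P[0]+c*P[1],P[2]])
f=lambda v:np.concatenate([proj(c,W(v,P))[0]-uv for c,uv,P in obs])
r=least_squares(f,[500,-150,0],loss='soft_l1'); print(r.x,r.fun.reshape(-1,2).round(1).tolist())
for n,uv,z in [('spice',(147,175),70),('salt/pep',(97,235),45),('pep',(248,97),45)]: print(n,at_z(s,S(uv),z))
E
```

```text
scene [([662.1, 273.1], [263.8, 288.5], 129), ([540.6, 280.9], [303.8, 314.5], 145), ([423.6, 275.3], [349.1, 337.7], 162), ([547.7, 367.9], [277.6, 339.6], 167)]
top [([661.8, 274.1], [264.9, 212.7], 194), ([548.4, 368.4], [212.9, 252.5], 213), ([541.3, 282.1], [249.5, 262.8], 208), ([424.8, 276.1], [240.0, 315.0], 231)]
[ 5.82055218e+02 -2.51542118e+01  2.60897794e-01] [[-0.0, -0.1], [0.7, -1.1], [1.2, -1.0], [-1.4, 1.6], [0.0, 1.5], [-0.2, 0.1], [-0.1, -0.3], [-1.7, -2.3], [-0.1, -1.4], [-0.7, 0.9], [-2.6, -0.3]]
spice [776.75374515  30.75650744  70.        ]
salt/pep [778.35827577 128.40268519  45.        ]
pep [ 778.61886294 -196.125445     45.        ]
```

Emit:
drive_tool(commands="0.11 0.12 0.1 0 0 0 100;0.22 0.24 0.1 0 0 0 100;0.22 0.24 0.1 0 0 0 100;0.22 0.24 0.1 0 0 0 100;0.22 0.24 0.1 0 0 0 100;0.22 0.24 0 0 0 0 100;0.22 0.24 0 0 0 0 100;0.22 0.24 0 0 0 0 100;0.22 0.24 0 0 0 0 100;0.22 0.24 0 0 0 0 100;0.22 0.24 0 0 0 0 100;0.22 0.24 0 0 0 0 100;0.22 0.24 0 0 0 0 100;0.22 0.24 0 0 0 0 100;0.22 0.24 0 0 0 0 100;0.22 0.24 0 0 0 0 100;0.22 0.24 0 0 0 0 100;0.22 0.24 0 0 0 0 100;0.11 0.12 0 0 0 0 100;0 0 0 0 0 0 100", force=40)

```text
time_s: 2.97
eef_pos: [532.2, -73.0, 297.9]
ee_rot: [-0.0, 0.991, 0.131, -0.0]
force: [-0.7, 0.3, 0.0]
grip_width: 1.003
grip_force: 0.0
```

Run:
```python
from h import *
s=sense();print(s['eef_pos'],s['ee_rot'],s['force'])
c=cam('wrist'); print(np.array(c['tool_from_camera']).round(3).tolist(),c['f'])
cv2.imwrite('pics/w1.png',c['pixels'])
for k in ['cover','cover_grip','timer_grip','selector_grip']:
    print(k,[(np.round(b['position']).tolist(),round(b['confidence'],2)) for b in boxes_of(c,k)[:3]])
```

```text
[532.19863546 -73.04520476 297.85307027] [-3.45560027e-04  9.91353480e-01  1.31217978e-01 -1.92314676e-05] [-0.66177482  0.27997878  0.02781176]
[[0.002, -0.962, -0.274, 69.557], [1.0, 0.001, 0.002, 0.097], [-0.002, -0.274, 0.962, -124.769], [0.0, 0.0, 0.0, 1.0]] 391.6970074556079
cover [([283.0, 120.0], 0.69), ([4.0, 98.0], 0.65)]
cover_grip [([281.0, 122.0], 0.81), ([294.0, 266.0], 0.74)]
timer_grip [([332.0, 274.0], 0.74)]
selector_grip [([251.0, 269.0], 0.81)]
```

View pics/w1.png

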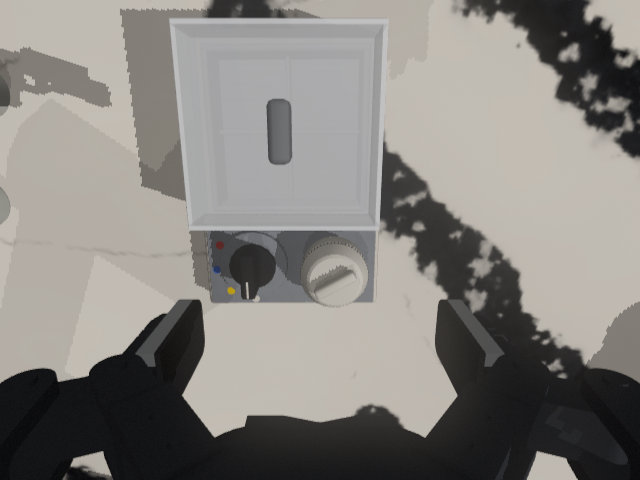

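The wrist view shows the cover's grip bar running vertically at (279,131), along the steamer's x. The panel corners are at (211,302) and (374,302), and the selector is at (251,269). The timer bar at (334,283) is tilted about 60° clockwise, so it is probably at click 2. I'll refine the fit from here.

```bash
cat >> h.py <<'E'
def W(v,P):
    c,si=np.cos(v[2]),np.sin(v[2]); P=np.asarray(P,float); return np.array([v[0]+c*P[0]-si*P[1],v[1]+si*P[0]+c*P[1],P[2]])
E
python3 - <<'E'
from h import *
from scipy.optimize import least_squares
t=cam('wrist')
obs=[((211,302),(-182,92,31)),((374,302),(-182,-92,31)),((279,131),(0,0,110)),((171,19),(86,86,84)),((388,19),(86,-86,84)),((190,229),(-86,86,84)),((380,229),(-86,-86,84)),((335,284),(-137,-44,89))]
f=lambda v:np.concatenate([proj(t,W(v,P))[0]-uv for uv,P in obs])
r=least_squares(f,[582,-25,.26],loss='soft_l1'); print(r.x,r.fun.reshape(-1,2).round(1).tolist())
v=r.x
print('grip',at_z(t,(279,131),110),'sel',W(v,(-134,40,68)),'tim',W(v,(-137,-44,83)))
a=at_z(t,(315,292),89);b=at_z(t,(355,270),89);print('bar ang rel steamer deg',np.degrees(np.arctan2(*(b-a)[[1,0]])-v[2]))
print([W(v,(x,y,6)).round(1).tolist() for x in(-35.5,35.5) for y in(-35.5,35.5)])
c=cam('top');print(caps(c,60))
E
```

```text
[ 5.84713303e+02 -3.04549008e+01  2.65746043e-01] [[-3.2, 0.8], [2.0, -0.2], [0.3, 0.4], [-2.9, -2.2], [1.7, -3.5], [-0.6, 1.7], [1.3, 0.6], [-0.6, 0.8]]
grip [584.93506769 -30.12705622 110.        ] sel [444.91195924 -27.05133953  68.        ] tim [ 464.07812113 -108.89056141   83.        ]
bar ang rel steamer deg -59.58379976013274
[[559.8, -74.0, 6.0], [541.1, -5.5, 6.0], [628.3, -55.4, 6.0], [609.6, 13.1, 6.0]]
[([661.8, 273.9], [264.9, 212.8], 196), ([549.0, 369.8], [212.3, 252.1], 173), ([541.0, 283.3], [249.0, 262.9], 166), ([424.7, 276.1], [240.0, 315.0], 232)]
```

Emit:
drive_tool(commands="0.1 0.1 -0.2 0 0 0 100;0.2 0.16 -0.2 0 0 0 100;0.2 0.16 -0.2 0 0 0 100;0.03 0.01 -0.2 0 0 0 100;0 0 -0.2 0 0 0 100;0 0 -0.2 0 0 0 100;0 0 -0.2 0 0 0 100;0 0 -0.08 0 0 0 100;0 0 0 0 0 0 100;0 0 0 0 0 0 100")

```text
time_s: 4.15
eef_pos: [584.1, -32.8, 151.1]
ee_rot: [0.0, 0.992, 0.129, 0.0]
force: [-0.1, -0.0, 1.2]
grip_width: 1.001
grip_force: 0.0
```

Run:
```python
from h import *
s=sense();print(s['eef_pos'],s['ee_rot'])
c=cam('wrist'); cv2.imwrite('pics/w2.png',c['pixels'])
print([(b['position'],round(b['confidence'],2)) for b in boxes_of(c,'cover_grip')[:3]])
print(proj(c,[W((584.7,-30.4,.266),p) for p in [(25,9,110),(25,-9,110),(-25,9,110),(-25,-9,110)]]))
```

```text
[584.05855899 -32.78407958 151.07400327] [1.34634512e-04 9.91607006e-01 1.29288103e-01 3.37037666e-04]
[([310.0, 222.2], 0.65)]
[[292.58433887 227.45643268]
 [333.72308599 227.23909922]
 [295.09548702 329.87673291]
 [333.19203777 329.67088374]]
```

View pics/w2.png

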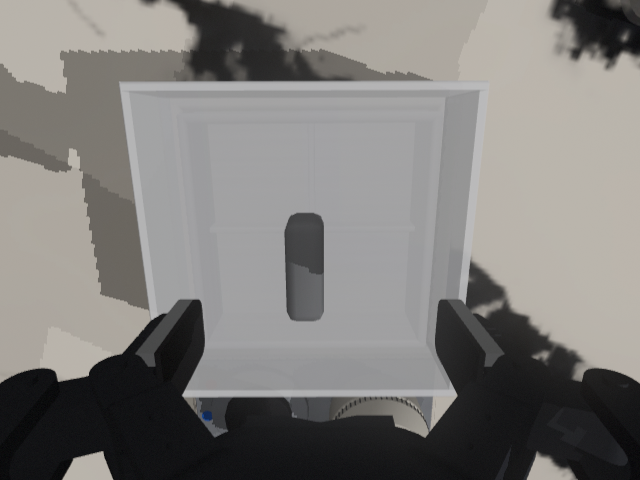

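The bar in this view covers columns 285–324 and rows 213–321, about 4 mm left and 5 mm ahead of the prediction. I'll correct for that and grasp.

Emit:
drive_tool(commands="0.04 0.07 -0.08 0 0 0 100;0 0 -0.1 0 0 0 60;0 0 -0.1 0 0 0 60;0 0 -0.1 0 0 0 60;0 0 -0.07 0 0 0 60;0 0 -0.03 0 0 0 60;0 0 0 0 0 0 20;0 0 0 0 0 0 0;0 0 0 0 0 0 0;0 0 0 0 0 0 0;0 0 0 0 0 0 0;0 0 0 0 0 0 0", force=40)

```text
time_s: 5.25
eef_pos: [588.1, -25.5, 102.8]
ee_rot: [0.0, 0.992, 0.13, 0.001]
force: [-0.7, -1.4, 3.2]
grip_width: 0.199
grip_force: 39.8
```

Emit:
drive_tool(commands="0 0 0.05 0 0 0 0;0 0 0.1 0 0 0 0;0 0 0.2 0 0 0 0;0 0 0.25 0 0 0 0;0 0 0.25 0 0 0 0;0 0 0.25 0 0 0 0;-0.05 -0.1 0.1 0 0 0 0;-0.05 -0.2 0 0 0 0 0;-0.07 -0.3 0 0 0 0 0;-0.07 -0.3 0 0 0 0 0;-0.07 -0.3 0 0 0 0 0;-0.07 -0.3 0 0 0 0 0;-0.07 -0.3 0 0 0 0 0;-0.07 -0.3 0 0 0 0 0;-0.07 -0.3 0 0 0 0 0;-0.07 -0.3 0 0 0 0 0;-0.07 -0.3 0 0 0 0 0;-0.07 -0.3 0 0 0 0 0;-0.05 -0.2 0 0 0 0 0;0 0 0 0 0 0 0")

```text
time_s: 6.92
eef_pos: [500.4, -379.5, 221.2]
ee_rot: [-0.0, 0.992, 0.127, -0.001]
force: [-0.3, -0.3, -3.3]
grip_width: 0.205
grip_force: 39.5
```

Run:
```python
from h import *
s=sense();print(s['eef_pos'],s['grip_width'],s['force'])
c=cam('top'); cv2.imwrite('pics/t2.png',cv2.resize(c['pixels'][140:420,180:580],None,fx=2,fy=2)); print(caps(c,60))
```

```text
[ 500.38525529 -379.45642955  221.20293407] 0.20478368682866904 [-0.25195037 -0.29138156 -3.25809107]
[([661.8, 274.1], [264.9, 212.7], 194), ([548.3, 368.4], [212.9, 252.5], 214), ([541.3, 281.9], [249.6, 262.9], 210), ([425.6, 277.0], [239.7, 314.5], 207)]
```

View pics/t2.png

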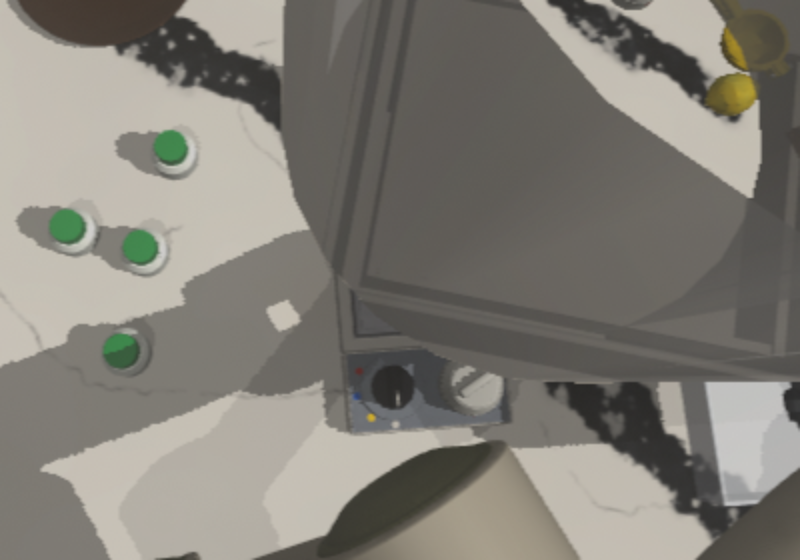

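The top view shows the four jars unmoved. A fixed object overhead hides the well, and the cover hangs at the lower right. I'll lower the cover onto the free worktop.

Emit:
drive_tool(commands="0 0 -0.15 0 0 0 0;0 0 -0.25 0 0 0 0;0 0 -0.25 0 0 0 0;0 0 -0.25 0 0 0 0;0 0 -0.2 0 0 0 0;0 0 -0.15 0 0 0 0;0 0 -0.1 0 0 0 0;0 0 -0.05 0 0 0 0;0 0 -0.05 0 0 0 0;0 0 -0.03 0 0 0 0;0 0 0 0 0 0 0;0 0 0 0 0 0 0")

```text
time_s: 7.97
eef_pos: [503.1, -375.6, 74.9]
ee_rot: [0.0, 0.992, 0.13, 0.0]
force: [0.3, -0.0, -2.5]
grip_width: 0.201
grip_force: 39.5
```

Emit:
drive_tool(commands="0 0 -0.02 0 0 0 0;0 0 -0.01 0 0 0 0;0 0 0 0 0 0 0;0 0 0 0 0 0 60;0 0 0 0 0 0 60;0 0 0 0 0 0 60;0 0 0 0 0 0 60")

```text
time_s: 8.55
eef_pos: [502.9, -375.5, 71.4]
ee_rot: [0.0, 0.992, 0.13, 0.0]
force: [0.3, 0.0, 0.9]
grip_width: 0.599
grip_force: 0.0
```

Emit:
drive_tool(commands="0 0 0.1 0 0 0 60;0 0 0.3 0 0 0 60;0 0 0.3 0 0 0 100;0 0 0.3 0 0 0 100;0.03 0.15 0.3 0 0 0 100;0.03 0.3 0.3 0 0 0 100;0.03 0.3 0.2 0 0 0 100;0.03 0.3 0.2 0 0 0 100;0.03 0.3 0 0 0 0 100;0.03 0.3 0 0 0 0 100;0.03 0.3 0 0 0 0 100;0.03 0.3 0 0 0 0 100;0.03 0.3 0 0 0 0 100;0.03 0.3 0 0 0 0 100;0.03 0.3 0 0 0 0 100;0.02 0.15 0 0 0 0 100;0 0 0 0 0 0 100;0 0 0 0 0 0 100")

```text
time_s: 10.05
eef_pos: [537.8, -45.7, 271.3]
ee_rot: [0.0, 0.991, 0.13, 0.0]
force: [0.1, 0.1, 0.8]
grip_width: 1.005
grip_force: 0.0
```

Run:
```python
from h import *
s=sense();print(s['eef_pos'],s['ee_rot'])
c=cam('wrist'); cv2.imwrite('pics/w3.png',c['pixels'])
c=cam('top'); print(caps(c,60))
```

```text
[537.79041247 -45.72371748 271.33756429] [2.87839147e-04 9.91485234e-01 1.30218417e-01 3.33904186e-04]
[([661.7, 273.8], [265.0, 212.8], 197), ([548.9, 369.7], [212.4, 252.1], 174), ([540.5, 283.7], [248.7, 263.1], 166), ([424.7, 276.1], [240.0, 315.0], 232)]
```

View pics/w3.png

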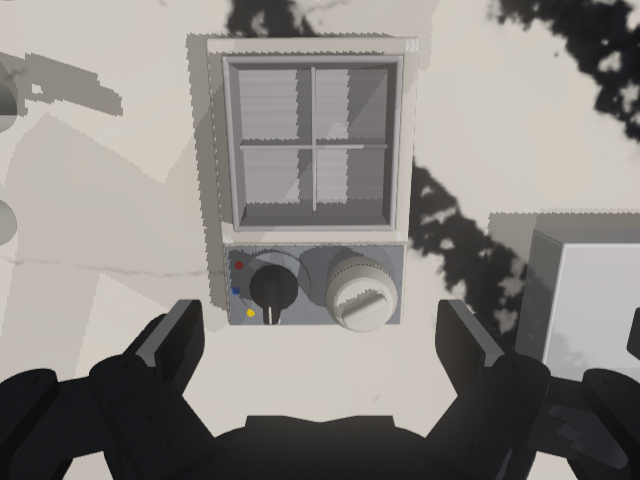

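The well is open and empty. Its outer wall corners are at (222,56) and (404,56), the divider cross is at (314,146), and the panel's near corners are at (229,325) and (400,325). The cover stands on the right.

Run:
```python
from h import *
from scipy.optimize import least_squares
c=cam('wrist')
obs=[((229,325),(-182,92,31)),((400,325),(-182,-92,31)),((314,146),(0,0,22)),((222,56),(75,75,48)),((404,56),(75,-75,48)),((362,312),(-137,-44,89)),((241,146),(0,68,22)),((388,147),(0,-68,22)),((314,67),(68,0,22))]
f=lambda v:np.concatenate([proj(c,W(v,P))[0]-uv for uv,P in obs])
r=least_squares(f,[582,-25,.26],loss='soft_l1'); print(r.x,r.fun.reshape(-1,2).round(1).tolist())
print('cross',at_z(c,(314,146),22))
g=lambda v:np.concatenate([proj(c,W((v[0],v[1],r.x[2]),P)+[0,0,v[2]])[0]-uv for uv,P in obs])
r2=least_squares(g,[582,-25,0],loss='soft_l1');print(r2.x,r2.fun.reshape(-1,2).round(1).tolist())
```

```text
[ 5.84861504e+02 -2.97998463e+01  2.53497652e-01] [[-4.7, 1.1], [1.8, 2.1], [-0.2, 0.3], [-0.4, -3.0], [1.6, -1.5], [1.3, 1.4], [-0.3, -0.3], [-1.3, -0.2], [0.0, 0.4]]
cross [585.16018485 -29.94555243  22.        ]
[584.38367468 -29.72964943  -4.19992275] [[-4.0, -0.5], [0.7, 0.5], [-0.4, 0.5], [0.6, -1.6], [0.3, -0.1], [0.5, -0.3], [0.4, -0.0], [-2.2, 0.0], [-0.1, 1.6]]
```

Emit:
drive_tool(commands="0.1 0.04 -0.1 0 0 0 100;0.2 0.07 -0.25 0 0 0 100;0.17 0.07 -0.25 0 0 0 100;0 0 -0.25 0 0 0 100;0 0 -0.25 0 0 0 100;0 0 -0.1 0 0 0 100;0 0 0 0 0 0 100;0 0 0 0 0 0 100;0 0 0 0 0 0 100")

```text
time_s: 10.95
eef_pos: [585.5, -28.6, 152.5]
ee_rot: [0.001, 0.992, 0.129, 0.001]
force: [0.0, -0.5, -0.5]
grip_width: 1.001
grip_force: 0.0
```

Run:
```python
from h import *
s=sense();print(s['eef_pos'],s['ee_rot'],s['dq'].round(3))
c=cam('wrist'); cv2.imwrite('pics/w4.png',c['pixels'])
print(proj(c,[W((584.7,-29.8,.26),p) for p in [(0,0,22),(0,60,22),(0,-60,22),(60,0,22),(69,69,48),(69,-69,48)]]).round(1).tolist())
```

```text
[585.49097317 -28.57953673 152.51653614] [5.40902446e-04 9.91608609e-01 1.29268306e-01 1.33407300e-03] [ 0.005 -0.005  0.002  0.    -0.003 -0.   ]
[[319.7, 233.4], [230.9, 233.4], [408.3, 233.4], [319.8, 142.3], [197.7, 127.7], [442.1, 127.9]]
```

View pics/w4.png

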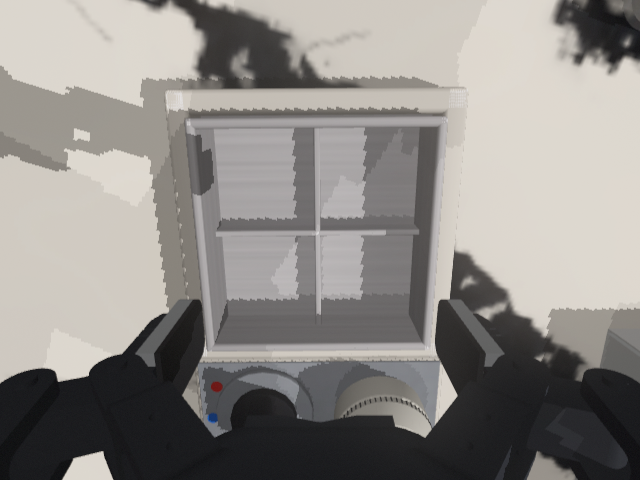

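The cross sits at (318,231.5), within 1–2 px of the prediction. That puts the steamer at about (585.7, −28.7), yaw 0.259. Next is jar A at (662, 274).

Emit:
drive_tool(commands="0.04 0.13 0 0 0 0 100;0.07 0.28 0 0 0 0 100;0.07 0.28 0 0 0 0 100;0.07 0.28 0 0 0 0 100;0.07 0.28 0 0 0 0 100;0.07 0.28 0 0 0 0 100;0.07 0.28 0 0 0 0 100;0.07 0.28 0 0 0 0 100;0.07 0.28 0 0 0 0 100;0.07 0.28 0 0 0 0 100;0.07 0.28 0 0 0 0 100;0.025 0.1 0 0 0 0 100;0 0 0 0 0 0 100;0 0 0 0 0 0 100")

```text
time_s: 12.17
eef_pos: [661.0, 275.8, 151.0]
ee_rot: [0.0, 0.992, 0.13, 0.0]
force: [0.6, -0.4, -0.0]
grip_width: 1.001
grip_force: 0.0
```

Run:
```python
from h import *
s=sense();print(s['eef_pos'],s['ee_rot'])
print(caps(cam('top'),60)); print(caps(cam('wrist'),62))
```

```text
[661.03761682 275.81067459 150.9799494 ] [3.51503763e-05 9.91501371e-01 1.30095980e-01 2.56156586e-04]
[]
[([664.1, 275.4], [318.9, 245.4], 3138), ([570.7, 375.5], [122.8, 345.3], 260), ([556.1, 285.0], [261.1, 396.9], 2327)]
```

Emit:
drive_tool(commands="0.01 -0.01 -0.1 0 0 0 100;0 0 -0.2 0 0 0 100;0 0 -0.2 0 0 0 100;0 0 -0.2 0 0 0 100;0 0 -0.12 0 0 0 80;0 0 -0.06 0 0 0 70;0 0 -0.03 0 0 0 60;0 0 0 0 0 0 40;0 0 0 0 0 0 20;0 0 0 0 0 0 20;0 0 0 0 0 0 20;0 0 0 0 0 0 20;0 0 0 0 0 0 20", force=40)

```text
time_s: 13.35
eef_pos: [662.6, 274.1, 60.3]
ee_rot: [-0.0, 0.992, 0.13, 0.001]
force: [0.6, 0.1, 0.2]
grip_width: 0.426
grip_force: 40.8
```

Emit:
drive_tool(commands="0 0 0.1 0 0 0 20;0 0 0.25 0 0 0 20;0 0 0.3 0 0 0 20;0 0 0.25 0 0 0 20;-0.01 -0.15 0.05 0 0 0 20;-0.03 -0.28 0 0 0 0 20;-0.03 -0.28 0 0 0 0 20;-0.03 -0.28 0 0 0 0 20;-0.03 -0.28 0 0 0 0 20;-0.03 -0.28 0 0 0 0 20;-0.03 -0.28 0 0 0 0 20;-0.03 -0.28 0 0 0 0 20;-0.03 -0.28 0 0 0 0 20;-0.03 -0.28 0 0 0 0 20;-0.03 -0.28 0 0 0 0 20;-0.02 -0.28 0 0 0 0 20;0 -0.05 0 0 0 0 20;0 0 0 0 0 0 20;0 0 0 0 0 0 20")

```text
time_s: 14.93
eef_pos: [628.9, -54.0, 154.3]
ee_rot: [-0.0, 0.992, 0.129, -0.0]
force: [-0.7, 0.9, -1.3]
grip_width: 0.426
grip_force: 40.7
```

Emit:
drive_tool(commands="0 0 -0.1 0 0 0 20;0 0 -0.2 0 0 0 20;0 0 -0.2 0 0 0 20;0 0 -0.15 0 0 0 20;0 0 -0.1 0 0 0 20;0 0 -0.06 0 0 0 20;0 0 -0.04 0 0 0 20;0 0 -0.02 0 0 0 20;0 0 -0.01 0 0 0 20;0 0 0 0 0 0 20;0 0 0 0 0 0 20")

```text
time_s: 15.85
eef_pos: [629.6, -54.0, 67.3]
ee_rot: [0.0, 0.992, 0.13, 0.0]
force: [0.4, -0.1, -1.5]
grip_width: 0.427
grip_force: 40.7
```

Emit:
drive_tool(commands="0 0 -0.01 0 0 0 20;0 0 -0.005 0 0 0 20;0 0 0 0 0 0 20;0 0 0 0 0 0 55;0 0 0 0 0 0 60;0 0 0 0 0 0 60;0 0 0.1 0 0 0 60;0 0 0.25 0 0 0 60;0 0 0.3 0 0 0 60;0 0 0.25 0 0 0 60;-0.05 0.1 0 0 0 0 100;-0.08 0.3 0 0 0 0 100;-0.08 0.3 0 0 0 0 100;-0.08 0.3 0 0 0 0 100;-0.08 0.3 0 0 0 0 100;-0.08 0.3 0 0 0 0 100;-0.08 0.3 0 0 0 0 100;-0.08 0.3 0 0 0 0 100;0 0 0 0 0 0 100;0 0 0 0 0 0 100")

```text
time_s: 17.52
eef_pos: [567.8, 167.2, 155.5]
ee_rot: [0.0, 0.991, 0.131, 0.0]
force: [0.4, -1.3, -0.2]
grip_width: 1.006
grip_force: 0.0
```

Run:
```python
from h import *
s=sense();print(s['eef_pos'],s['ee_rot'])
print(caps(cam('top'),60)); print(caps(cam('wrist'),62));c=cam('scene');print(caps(c,57)); cv2.imwrite('pics/s2.png',cv2.resize(c['pixels'][160:360,220:460],None,fx=2.5,fy=2.5,interpolation=2))
```

```text
[567.83196066 167.17478473 155.52713078] [6.12578655e-05 9.91412174e-01 1.30774153e-01 1.32130953e-04]
[([547.2, 368.3], [212.8, 253.0], 210), ([425.9, 289.5], [234.2, 313.3], 43)]
[([557.4, 342.2], [9.1, 188.2], 956), ([545.9, 278.4], [120.8, 235.8], 3969)]
[([632.7, -61.7], [350.4, 215.0], 104), ([540.5, 281.0], [303.8, 314.6], 146), ([423.8, 275.2], [349.1, 337.7], 154), ([541.9, 368.5], [279.6, 341.0], 105)]
```

View pics/s2.png

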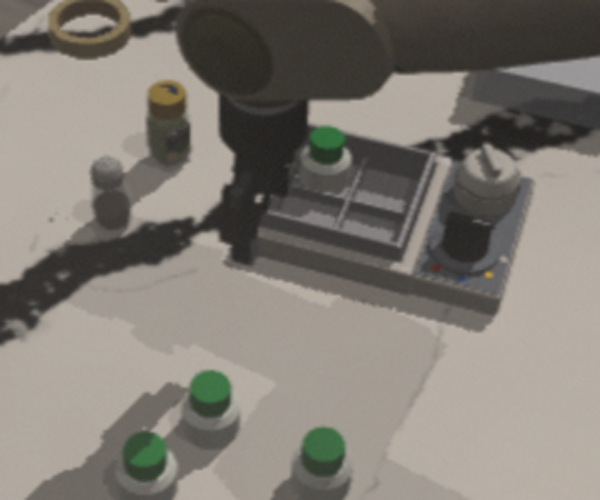

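Jar A stands upright in the far-right place, with its cap at about (326,140) in the crop. Now jar B at (541, 282).

Emit:
drive_tool(commands="-0.03 0.15 0 0 0 0 100;-0.06 0.28 0 0 0 0 100;-0.06 0.28 0 0 0 0 100;-0.06 0.28 0 0 0 0 100;-0.06 0.16 -0.1 0 0 0 100;0 0 -0.2 0 0 0 100;0 0 -0.2 0 0 0 100;0 0 -0.2 0 0 0 100;0 0 -0.15 0 0 0 80;0 0 -0.07 0 0 0 70;0 0 -0.03 0 0 0 60;0 0 0 0 0 0 40;0 0 0 0 0 0 20;0 0 0 0 0 0 20;0 0 0 0 0 0 20;0 0 0 0 0 0 20;0 0 0 0 0 0 20")

```text
time_s: 19.08
eef_pos: [541.6, 281.0, 60.7]
ee_rot: [0.0, 0.992, 0.13, 0.0]
force: [0.3, -0.4, 1.1]
grip_width: 0.429
grip_force: 40.8
```

Emit:
drive_tool(commands="0 0 0.1 0 0 0 20;0 0 0.25 0 0 0 20;0 0 0.3 0 0 0 20;0 0 0.25 0 0 0 20;0.03 -0.13 0.05 0 0 0 20;0.07 -0.27 0 0 0 0 20;0.07 -0.27 0 0 0 0 20;0.07 -0.27 0 0 0 0 20;0.07 -0.27 0 0 0 0 20;0.07 -0.27 0 0 0 0 20;0.07 -0.27 0 0 0 0 20;0.07 -0.27 0 0 0 0 20;0.07 -0.27 0 0 0 0 20;0.07 -0.27 0 0 0 0 20;0.03 -0.1 0 0 0 0 20;0 0 0 0 0 0 20;0 0 0 0 0 0 20;0 0 0 0 0 0 20")

```text
time_s: 20.58
eef_pos: [609.9, 15.8, 154.9]
ee_rot: [-0.0, 0.992, 0.13, -0.0]
force: [0.5, -0.7, -2.0]
grip_width: 0.43
grip_force: 40.7
```

Emit:
drive_tool(commands="0.01 -0.01 -0.1 0 0 0 20;0 0 -0.2 0 0 0 20;0 0 -0.2 0 0 0 20;0 0 -0.15 0 0 0 20;0 0 -0.1 0 0 0 20;0 0 -0.06 0 0 0 20;0 0 -0.04 0 0 0 20;0 0 -0.02 0 0 0 20;0 0 -0.015 0 0 0 20;0 0 0 0 0 0 20;0 0 0 0 0 0 20;0 0 0 0 0 0 55;0 0 0 0 0 0 60;0 0 0 0 0 0 60")

```text
time_s: 21.75
eef_pos: [611.5, 13.9, 67.1]
ee_rot: [0.0, 0.992, 0.13, 0.0]
force: [0.3, -0.8, 0.4]
grip_width: 0.601
grip_force: 0.0
```

Emit:
drive_tool(commands="0 0 0.1 0 0 0 60;0 0 0.25 0 0 0 60;0 0 0.3 0 0 0 60;-0.02 0.1 0.25 0 0 0 60;-0.06 0.3 0 0 0 0 100;-0.06 0.3 0 0 0 0 100;-0.06 0.3 0 0 0 0 100;-0.06 0.3 0 0 0 0 100;-0.06 0.3 0 0 0 0 100;-0.06 0.3 0 0 0 0 100;-0.06 0.3 0 0 0 0 100;-0.06 0.3 0 0 0 0 100;-0.06 0.3 0 0 0 0 100;-0.05 0.2 0 0 0 0 100;0 0 0 0 0 0 100;0 0 0 0 0 0 100")

```text
time_s: 23.08
eef_pos: [550.0, 314.8, 157.4]
ee_rot: [-0.0, 0.991, 0.13, 0.0]
force: [0.2, -0.3, 0.7]
grip_width: 1.001
grip_force: 0.0
```

Run:
```python
from h import *
s=sense();print(s['eef_pos'])
print(caps(cam('top'),60)); print(caps(cam('wrist'),62));c=cam('scene');print(caps(c,57),caps(c,63))
```

```text
[550.01209128 314.75787169 157.37056652]
[([425.0, 274.8], [240.6, 315.0], 217)]
[([551.3, 368.5], [227.4, 222.5], 3413), ([444.8, 282.6], [322.7, 404.9], 1473)]
[([546.7, 368.1], [277.9, 339.8], 158), ([423.9, 275.1], [349.0, 337.6], 153)] [([544.0, 371.2], [277.9, 339.8], 158), ([421.9, 278.8], [349.0, 337.6], 153)]
```

Emit:
drive_tool(commands="-0.01 0.15 0 0 0 0 100;-0.01 0.25 0 0 0 0 100;0 0.135 -0.1 0 0 0 100;0 0 -0.2 0 0 0 100;0 0 -0.2 0 0 0 100;0 0 -0.2 0 0 0 100;0 0 -0.17 0 0 0 80;0 0 -0.07 0 0 0 70;0 0 -0.03 0 0 0 60;0 0 0 0 0 0 40;0 0 0 0 0 0 20;0 0 0 0 0 0 20;0 0 0 0 0 0 20;0 0 0 0 0 0 20;0 0 0 0 0 0 20")

```text
time_s: 24.48
eef_pos: [548.6, 367.6, 60.3]
ee_rot: [-0.0, 0.992, 0.13, 0.001]
force: [-0.4, -0.3, 1.8]
grip_width: 0.424
grip_force: 40.8
```

Emit:
drive_tool(commands="0 0 0.1 0 0 0 20;0 0 0.25 0 0 0 20;0 0 0.3 0 0 0 20;0 -0.1 0.25 0 0 0 20;0.01 -0.3 0.05 0 0 0 20;0.01 -0.3 0 0 0 0 20;0.01 -0.3 0 0 0 0 20;0.01 -0.3 0 0 0 0 20;0.01 -0.3 0 0 0 0 20;0.01 -0.3 0 0 0 0 20;0.01 -0.3 0 0 0 0 20;0.01 -0.3 0 0 0 0 20;0.01 -0.3 0 0 0 0 20;0.01 -0.3 0 0 0 0 20;0.01 -0.3 0 0 0 0 20;0.01 -0.3 0 0 0 0 20;0.01 -0.3 0 0 0 0 20;0 -0.3 0 0 0 0 20;0 -0.3 0 0 0 0 20;0 -0.1 0 0 0 0 20")

```text
time_s: 26.15
eef_pos: [561.2, -106.1, 155.5]
ee_rot: [0.001, 0.992, 0.128, 0.0]
force: [-0.7, -0.7, -0.0]
grip_width: 0.428
grip_force: 40.8
```

Emit:
drive_tool(commands="0 0 0 0 0 0 20;0 0 0 0 0 0 20")

```text
time_s: 26.32
eef_pos: [561.2, -102.3, 155.0]
ee_rot: [-0.0, 0.992, 0.129, 0.0]
force: [-0.2, 0.1, -0.8]
grip_width: 0.427
grip_force: 40.8
```

Emit:
drive_tool(commands="0 0.15 0 0 0 0 20;0 0.15 -0.1 0 0 0 20;0 0 -0.2 0 0 0 20;0 0 -0.2 0 0 0 20;0 0 -0.15 0 0 0 20;0 0 -0.1 0 0 0 20;0 0 -0.06 0 0 0 20;0 0 -0.04 0 0 0 20;0 0 -0.02 0 0 0 20;0 0 -0.015 0 0 0 20;0 0 0 0 0 0 20;0 0 0 0 0 0 20;0 0 0 0 0 0 55;0 0 0 0 0 0 60;0 0 0 0 0 0 60")

```text
time_s: 27.57
eef_pos: [561.4, -72.6, 66.5]
ee_rot: [0.0, 0.992, 0.129, 0.0]
force: [0.3, -0.2, -0.3]
grip_width: 0.602
grip_force: 0.0
```

Emit:
drive_tool(commands="0 0 0.1 0 0 0 60;0 0 0.25 0 0 0 60;0 0 0.3 0 0 0 60;0 0.1 0.25 0 0 0 60;-0.1 0.28 0 0 0 0 100;-0.1 0.28 0 0 0 0 100;-0.1 0.28 0 0 0 0 100;-0.1 0.28 0 0 0 0 100;-0.1 0.28 0 0 0 0 100;-0.1 0.28 0 0 0 0 100;-0.1 0.28 0 0 0 0 100;-0.1 0.28 0 0 0 0 100;-0.1 0.28 0 0 0 0 100;-0.1 0.28 0 0 0 0 100;-0.1 0.2 0 0 0 0 100;0 0 0 0 0 0 100;0 0 0 0 0 0 100")

```text
time_s: 28.98
eef_pos: [451.1, 238.1, 156.9]
ee_rot: [0.0, 0.991, 0.131, 0.0]
force: [0.7, -0.2, -1.1]
grip_width: 0.999
grip_force: 0.0
```

Run:
```python
from h import *
s=sense();print(s['eef_pos'])
print(caps(cam('top'),60)); print(caps(cam('wrist'),62));c=cam('scene');print(caps(c,57),caps(c,63))
```

```text
[451.06980064 238.12916119 156.91672601]
[([411.7, 272.5], [240.2, 321.2], 43)]
[([428.8, 276.2], [245.7, 266.4], 3284)]
[([423.7, 275.2], [349.1, 337.7], 166)] [([421.7, 278.9], [349.1, 337.7], 166)]
```

Emit:
drive_tool(commands="-0.1 0.15 0 0 0 0 100;-0.16 0.23 0 0 0 0 100;0 0 -0.1 0 0 0 100;0 0 -0.2 0 0 0 100;0 0 -0.2 0 0 0 100;0 0 -0.2 0 0 0 100;0 0 -0.17 0 0 0 80;0 0 -0.07 0 0 0 70;0 0 -0.03 0 0 0 60;0 0 0 0 0 0 40;0 0 0 0 0 0 20;0 0 0 0 0 0 20;0 0 0 0 0 0 20;0 0 0 0 0 0 20;0 0 0 0 0 0 20")

```text
time_s: 30.38
eef_pos: [425.5, 275.6, 59.6]
ee_rot: [-0.0, 0.992, 0.13, 0.0]
force: [0.4, -0.1, 1.3]
grip_width: 0.429
grip_force: 40.3
```

Emit:
drive_tool(commands="0 0 0.1 0 0 0 20;0 0 0.25 0 0 0 20;0 0 0.3 0 0 0 20;0.04 -0.06 0.25 0 0 0 20;0.11 -0.27 0.06 0 0 0 20;0.11 -0.27 0 0 0 0 20;0.11 -0.27 0 0 0 0 20;0.11 -0.27 0 0 0 0 20;0.11 -0.27 0 0 0 0 20;0.11 -0.27 0 0 0 0 20;0.11 -0.27 0 0 0 0 20;0.11 -0.27 0 0 0 0 20;0.11 -0.27 0 0 0 0 20;0.11 -0.27 0 0 0 0 20;0.03 -0.03 0 0 0 0 20;0 0 0 0 0 0 20;0 0 0 0 0 0 20;0 0 0 0 0 0 20")

```text
time_s: 31.88
eef_pos: [541.8, -2.4, 155.4]
ee_rot: [-0.0, 0.992, 0.13, -0.0]
force: [-0.2, -0.3, -1.2]
grip_width: 0.43
grip_force: 40.6
```

Run:
```python
from h import *
s=sense();print(s['eef_pos'],s['ee_rot'])
c=cam('wrist');print(caps(c,68)); cv2.imwrite('pics/w5.png',c['pixels'])
c=cam('scene');print(caps(c,63))
```

```text
[541.83039167  -2.43393429 155.41885474] [-1.47637955e-04  9.91504545e-01  1.30071910e-01 -1.20798425e-04]
[([611.8, 15.5], [320.2, 118.9], 4061), ([629.6, -50.6], [451.9, 118.9], 4597), ([564.3, -68.1], [440.7, 243.3], 3788), ([500.0, -14.1], [319.2, 320.1], 9600)]
[([629.5, -56.3], [350.5, 214.9], 92), ([611.6, 12.0], [342.2, 232.1], 103)]
```

View pics/w5.png

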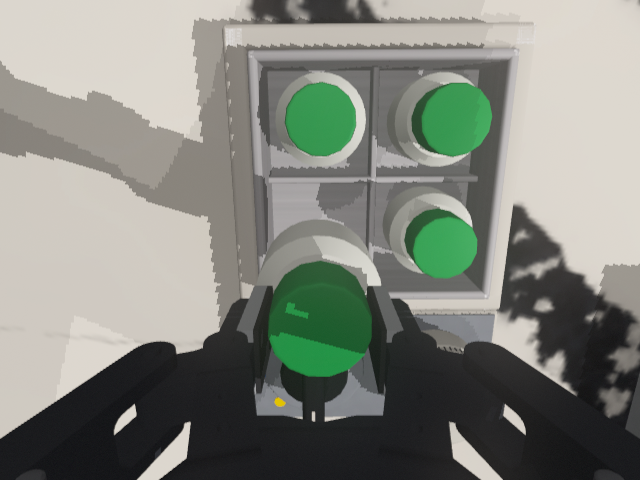

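All three placed jars stand in their places, with caps at (320,119), (455,119) and (445,243), and the last one hangs over the near-left place. I'll lower it.

Emit:
drive_tool(commands="0.005 -0.01 -0.1 0 0 0 20;0 0 -0.2 0 0 0 20;0 0 -0.2 0 0 0 20;0 0 -0.15 0 0 0 20;0 0 -0.1 0 0 0 20;0 0 -0.06 0 0 0 20;0 0 -0.04 0 0 0 20;0 0 -0.03 0 0 0 20;0 0 -0.015 0 0 0 20;0 0 0 0 0 0 20;0 0 0 0 0 0 20;0 0 0 0 0 0 55;0 0 0 0 0 0 60;0 0 0 0 0 0 60;0 0 0.1 0 0 0 60;0 0 0.25 0 0 0 60;0 0 0.3 0 0 0 60;0 0 0.25 0 0 0 60;0 0 0 0 0 0 60")

```text
time_s: 33.57
eef_pos: [544.9, -4.9, 161.5]
ee_rot: [0.002, 0.992, 0.13, 0.004]
force: [0.9, 0.7, 0.5]
grip_width: 0.599
grip_force: 0.0
```

Emit:
drive_tool(commands="0 -0.1 0.1 0 0 0 60;0 -0.3 0.1 0 0 0 60;-0.03 -0.3 0.1 0 0 0 100;-0.03 -0.3 0.1 0 0 0 100;-0.03 -0.3 0.1 0 0 0 100;-0.03 -0.3 0.1 0 0 0 100;-0.03 -0.3 0.1 0 0 0 100;-0.03 -0.3 0.1 0 0 0 100;-0.03 -0.3 0 0 0 0 100;-0.03 -0.3 0 0 0 0 100;-0.03 -0.3 0 0 0 0 100;-0.03 -0.3 0 0 0 0 100;-0.04 -0.3 0 0 0 0 100;-0.04 -0.3 0 0 0 0 100;0 0 0 0 0 0 100;0 0 0 0 0 0 100;0 0 0 0 0 0 100")

```text
time_s: 34.98
eef_pos: [504.5, -404.3, 235.4]
ee_rot: [-0.001, 0.992, 0.129, -0.0]
force: [-0.1, 0.0, 0.5]
grip_width: 0.998
grip_force: 0.0
```

Run:
```python
from h import *
s=sense();print(s['eef_pos'],s['ee_rot'])
c=cam('wrist');cv2.imwrite('pics/w6.png',c['pixels'])
print([(b['position'],round(b['confidence'],2),at_z(c,b['position'],80)) for b in boxes_of(c,'cover_grip')[:3]])
c=cam('scene');print(caps(c,63,20)); print(caps(cam('top'),63,20))
```

```text
[ 504.45606327 -404.26127675  235.40301348] [-5.78013358e-04  9.91585450e-01  1.29452255e-01 -2.73697087e-04]
[([282.6, 200.0], 0.88, array([ 513.86161142, -374.5867305 ,   80.        ]))]
[([629.6, -56.8], [350.5, 214.8], 93), ([618.1, 13.8], [339.8, 231.5], 60)]
[]
```

View pics/w6.png

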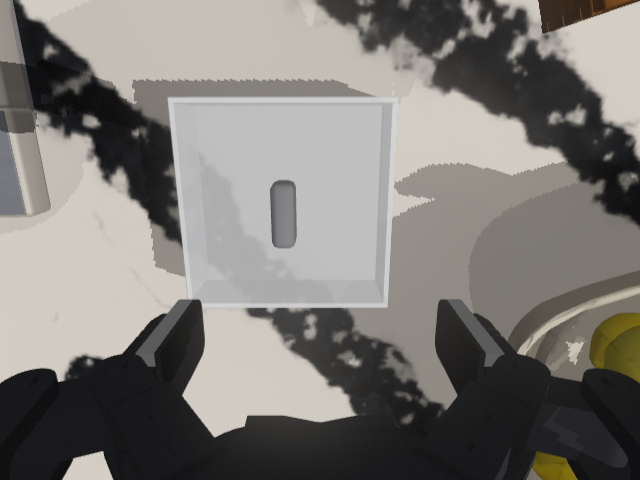

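The cover still stands where I left it, with its bar centred at (284,214), square with the tool. I'll work out the exact bar centres.

Run:
```python
from h import *
c=cam('wrist')
print('bar now',at_z(c,(284,214),80), 'corners',[at_z(c,p,54).round(1).tolist() for p in[(169,98),(397,98),(387,306),(190,306)]])
T=np.array(c['tool_from_camera']);Rw=q2R([0.000135,.991607,.129288,.000337])
d=dict(c);d['R']=Rw@T[:3,:3];d['p']=Rw@T[:3,3]+np.array([584.06,-32.78,151.07])
print('bar w2',at_z(d,(304.5,267),110), [at_z(d,p,84).round(1).tolist() for p in[(121,83),(488,83)]])
```

```text
bar now [ 504.59434426 -377.52617331   80.        ] corners [[561.6, -273.9, 54.0], [605.4, -436.8, 54.0], [442.7, -481.2, 54.0], [398.9, -318.0, 54.0]]
bar w2 [589.97131493 -24.74179862 110.        ] [[645.6, 77.2, 84.0], [689.0, -85.3, 84.0]]
```

Emit:
drive_tool(commands="-0.01 0.14 -0.1 0 0 0 100;-0.005 0.14 -0.25 0 0 0 70;0 0 -0.3 0 0 0 60;0 0 -0.3 0 0 0 60;0 0 -0.25 0 0 0 60;0 0 -0.2 0 0 0 60;0 0 -0.13 0 0 0 60;0 0 -0.07 0 0 0 60;0 0 -0.03 0 0 0 60;0 0 0 0 0 0 60;0 0 0 0 0 0 20;0 0 0 0 0 0 0;0 0 0 0 0 0 0;0 0 0 0 0 0 0;0 0 0 0 0 0 0;0 0 0 0 0 0 0", force=40)

```text
time_s: 36.57
eef_pos: [503.6, -376.8, 73.8]
ee_rot: [0.001, 0.992, 0.13, 0.0]
force: [-0.5, 1.6, 6.3]
grip_width: 0.199
grip_force: 41.0
```

Emit:
drive_tool(commands="0 0 0.05 0 0 0 0;0 0 0.15 0 0 0 0;0 0 0.3 0 0 0 0;0 0 0.3 0 0 0 0;0 0 0.3 0 0 0 0;0.02 0.1 0.3 0 0 0 0;0.07 0.28 0.1 0 0 0 0;0.07 0.28 0 0 0 0 0;0.07 0.28 0 0 0 0 0;0.07 0.28 0 0 0 0 0;0.07 0.28 0 0 0 0 0;0.07 0.28 0 0 0 0 0;0.07 0.28 0 0 0 0 0;0.07 0.28 0 0 0 0 0;0.07 0.28 0 0 0 0 0;0.07 0.28 0 0 0 0 0;0.07 0.28 0 0 0 0 0;0.03 0.3 0 0 0 0 0;0 0 0 0 0 0 0;0 0 0 0 0 0 0")

```text
time_s: 38.23
eef_pos: [585.1, -27.3, 222.4]
ee_rot: [-0.0, 0.991, 0.131, -0.0]
force: [0.0, -0.9, -2.9]
grip_width: 0.205
grip_force: 39.9
```

Emit:
drive_tool(commands="0 0 0 0 0 0 0;0 0 0 0 0 0 0")

```text
time_s: 38.4
eef_pos: [585.1, -29.5, 222.6]
ee_rot: [0.0, 0.992, 0.129, -0.0]
force: [0.9, 0.2, -3.1]
grip_width: 0.2
grip_force: 39.9
```

Run:
```python
from h import *
s=sense();print(s['eef_pos'],s['ee_rot'],s['grip_width'])
w=cam('wrist'); c=cam('scene');print(caps(c,63,20)); print(caps(cam('top'),63,20))
a=np.zeros((600,800,3),np.uint8); a[:300,:400]=cv2.resize(w['pixels'],(400,300)); a[:600,400:]=cv2.resize(c['pixels'][180:330,290:390],(400,600),interpolation=2)
cv2.imwrite('pics/x7.png',a)
```

```text
[585.12871125 -29.50361783 222.56350415] [ 5.15882421e-05  9.91650481e-01  1.28954563e-01 -2.04399827e-04] 0.2003059362509481
[]
[]
```

View pics/x7.png

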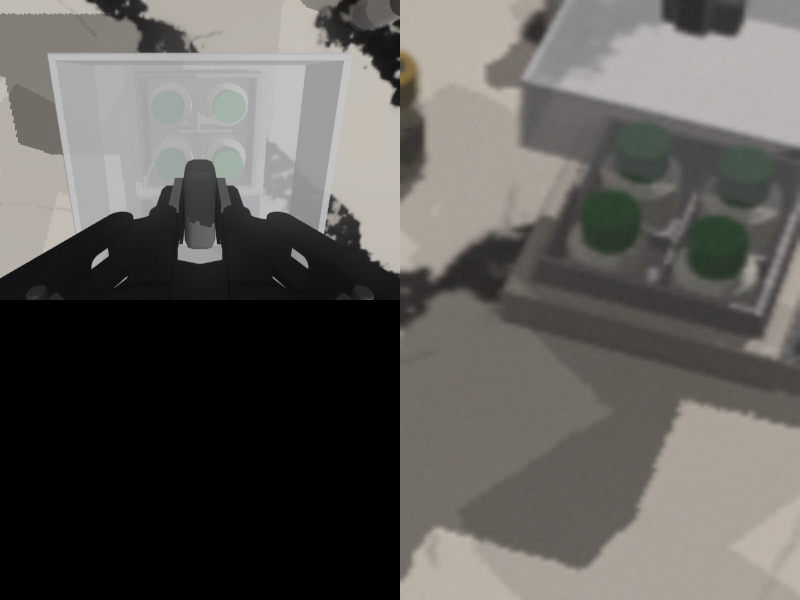

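All four jars stand in the well, seen through and beneath the cover. I'll lower it on.

Emit:
drive_tool(commands="0.005 0.01 -0.1 0 0 0 0;0 0 -0.2 0 0 0 0;0 0 -0.2 0 0 0 0;0 0 -0.2 0 0 0 0;0 0 -0.15 0 0 0 0;0 0 -0.1 0 0 0 0;0 0 -0.1 0 0 0 0;0 0 -0.06 0 0 0 0;0 0 -0.04 0 0 0 0;0 0 -0.02 0 0 0 0;0 0 0 0 0 0 0;0 0 0 0 0 0 0")

```text
time_s: 39.55
eef_pos: [586.1, -27.5, 106.2]
ee_rot: [0.0, 0.992, 0.13, 0.0]
force: [0.0, -0.5, -2.7]
grip_width: 0.205
grip_force: 39.8
```

Emit:
drive_tool(commands="0 -0.01 -0.01 0 0 0 0;0 0 -0.01 0 0 0 0;0 0 -0.01 0 0 0 0;0 0 0 0 0 0 0;0 0 0 0 0 0 0")

```text
time_s: 39.97
eef_pos: [586.0, -28.7, 103.8]
ee_rot: [0.0, 0.992, 0.13, 0.0]
force: [-2.9, -0.9, 6.2]
grip_width: 0.202
grip_force: 41.1
```

Emit:
drive_tool(commands="0 0 0 0 0 0 60;0 0 0 0 0 0 60;0 0 0 0 0 0 60;0 0 0 0 0 0 60;0 0 0.1 0 0 0 60;0 0 0.25 0 0 0 60;0 0 0.3 0 0 0 100;0 0 0.3 0 0 0 100;-0.1 -0.05 0.3 0 0 0 100;-0.2 -0.05 0.3 0 0 0 100;-0.2 -0.1 0.1 0 0 0 100;-0.1 -0.1 0 0 0 0 100;0 0 0 0 0 0 100;0 0 0 0 0 0 100;0 0 0 0 0 0 100")

```text
time_s: 41.22
eef_pos: [526.1, -58.2, 267.6]
ee_rot: [-0.0, 0.992, 0.13, -0.0]
force: [-0.1, 0.2, 0.6]
grip_width: 1.0
grip_force: 0.0
```

Run:
```python
from h import *
s=sense();print(s['eef_pos'],s['ee_rot'])
w=cam('wrist'); c=cam('scene')
a=np.zeros((600,800,3),np.uint8); a[:420,:560]=cv2.resize(w['pixels'],(560,420)); a[:600,560:]=cv2.resize(c['pixels'][170:330,320:384],(240,600),interpolation=2)
a[420:,:480]=cv2.resize(c['pixels'][190:290,290:460],(480,180+0),interpolation=2)
cv2.imwrite('pics/x8.png',a)
v=(585.7,-28.7,.259)
print(proj(w,[W(v,p) for p in [(0,0,110),(86,86,84),(86,-86,84),(-86,86,84),(-86,-86,84),(-134,40,75),(-137,-44,89)]]).round()*[.875,.875])
```

```text
[526.13466771 -58.18858316 267.62564181] [-1.30106616e-04  9.91574100e-01  1.29540668e-01 -5.18707631e-05]
[[262.5   114.625]
 [154.875   2.625]
 [370.125   2.625]
 [173.25  209.125]
 [356.125 209.125]
 [225.75  252.   ]
 [310.625 261.625]]
```

View pics/x8.png

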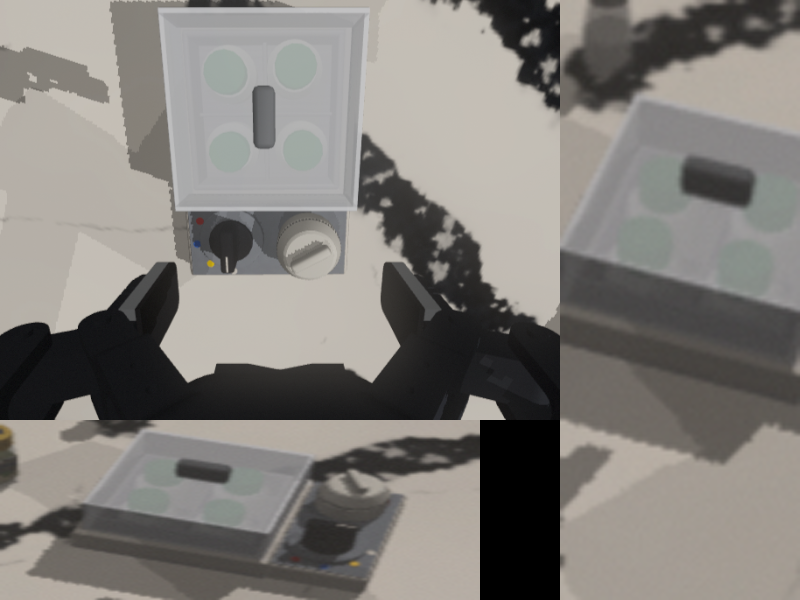

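The cover sits level on the shoulder with all four jars beneath it. The selector's line points at white, and the timer bar is about 60° clockwise. I'll turn the tool half round on the way to the selector, to leave joint range for both knobs.

Emit:
drive_tool(commands="-0.04 0.02 0 0 0 0.15 60;-0.04 0.02 0 0 0 0.15 60;-0.04 0.02 0 0 0 0.15 60;-0.04 0.02 0 0 0 0.15 60;-0.04 0.02 0 0 0 0.15 60;-0.04 0.02 0 0 0 0.15 60;-0.04 0.02 0 0 0 0.15 60;-0.04 0.02 0 0 0 0.15 60;-0.04 0.02 0 0 0 0.15 60;-0.04 0.02 0 0 0 0.15 60;-0.04 0.02 0 0 0 0.15 60;-0.04 0.02 0 0 0 0.15 60;-0.04 0.02 0 0 0 0.15 60;-0.04 0.02 0 0 0 0.15 60;-0.04 0.02 0 0 0 0.15 60;-0.04 0.02 0 0 0 0.15 60;-0.04 0.02 0 0 0 0.15 60;-0.04 0 0 0 0 0.15 60;-0.04 0 0 0 0 0.15 60;-0.04 0 0 0 0 0.15 60")

```text
time_s: 42.98
eef_pos: [445.9, -24.1, 267.4]
ee_rot: [-0.0, 0.257, 0.967, 0.0]
force: [-0.6, 0.1, -0.1]
grip_width: 0.605
grip_force: 0.0
```

Emit:
drive_tool(commands="0 0 -0.1 0 0 0.15 35;0 0 -0.15 0 0 0.15 35;0 0 -0.15 0 0 0.15 35;0 0 -0.15 0 0 0.15 35;0 0 -0.15 0 0 0.15 35;0 0 -0.15 0 0 0.15 35;0 0 -0.15 0 0 0.1 35;0 0 -0.15 0 0 0 35;0 0 0 0 0 0 35;0 0 0 0 0 0 35;0 0 0 0 0 0 35")

```text
time_s: 43.9
eef_pos: [446.3, -24.4, 153.4]
ee_rot: [0.0, -0.13, 0.992, -0.0]
force: [0.2, 0.2, -0.3]
grip_width: 0.349
grip_force: 0.0
```

Run:
```python
from h import *
s=sense();print(s['eef_pos'],s['ee_rot'],s['joints'])
Rm=q2R(s['ee_rot']);print('yaw',np.arctan2(Rm[1,0],Rm[0,0]))
w=cam('wrist'); cv2.imwrite('pics/w9.png',w['pixels'])
v=(585.7,-28.7,.259)
print(proj(w,[W(v,p) for p in [(-111,40,75),(-157,40,75),(-137,-44,89)]]).round(1).tolist())
for k in ['selector_grip','timer_grip']: print(k,[(b['position'],round(b['confidence'],2)) for b in boxes_of(w,k)[:2]])
```

```text
[446.32721108 -24.44296444 153.37677654] [ 4.05867954e-04 -1.29509795e-01  9.91578045e-01 -1.72900837e-04] [-3.17941940e-01  2.49517157e-01  1.85230780e+00  4.61530820e-05
  1.03888627e+00 -2.14851087e+00]
yaw -2.8818432683842237
[[320.2, 294.5], [320.5, 214.8], [156.1, 258.7]]
selector_grip [([321.1, 239.9], 0.86)]
timer_grip [([172.2, 240.4], 0.57), ([322.0, 237.7], 0.45)]
```

View pics/w9.png

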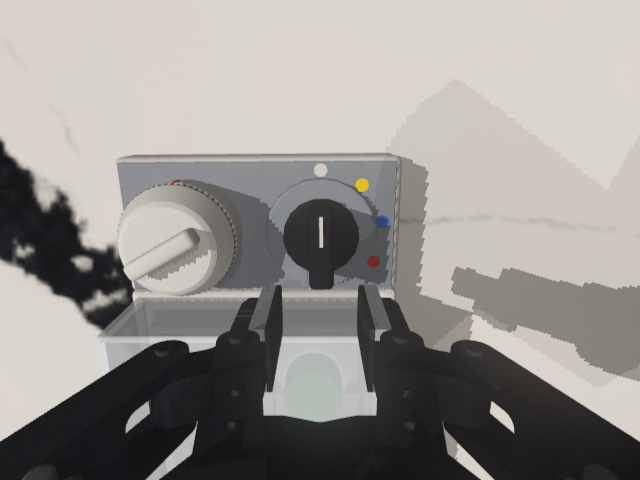

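The selector bar at (320,245) lies between the fingers and is aligned with the tool. The timer bar, centred at (161,256), has ends at (128,276) and (195,236). I'll descend on the selector and close.

Emit:
drive_tool(commands="-0.01 0 -0.1 0 0 0 35;0 0 -0.2 0 0 0 35;0 0 -0.2 0 0 0 35;0 0 -0.15 0 0 0 35;0 0 -0.1 0 0 0 35;0 0 -0.06 0 0 0 35;0 0 -0.04 0 0 0 35;0 0 -0.01 0 0 0 35;0 0 0 0 0 0 35;0 0 0 0 0 0 0;0 0 0 0 0 0 0;0 0 0 0 0 0 0;0 0 0 0 0 0 0", force=40)

```text
time_s: 45.13
eef_pos: [445.1, -24.2, 67.4]
ee_rot: [0.001, -0.13, 0.992, 0.0]
force: [-1.1, 4.3, 5.9]
grip_width: 0.151
grip_force: 40.5
```

Emit:
drive_tool(commands="0 0 0 0 0 -0.05 0;0 0 0 0 0 -0.1 0;0 0 0 0 0 -0.12 0;0 0 0 0 0 -0.12 0;0 0 0 0 0 -0.12 0;0 0 0 0 0 -0.12 0;0 0 0 0 0 -0.12 0;0 0 0 0 0 -0.12 0;0 0 0 0 0 -0.12 0;0 0 0 0 0 -0.12 0;0 0 0 0 0 -0.12 0;0 0 0 0 0 -0.12 0;0 0 0 0 0 -0.12 0;0 0 0 0 0 -0.12 0;0 0 0 0 0 -0.12 0;0 0 0 0 0 -0.07 0;0 0 0 0 0 0 0;0 0 0 0 0 0 0;0 0 0 0 0 0 0")

```text
time_s: 46.72
eef_pos: [444.7, -24.7, 67.4]
ee_rot: [0.0, 0.539, 0.842, -0.0]
force: [-5.0, -1.7, 8.0]
grip_width: 0.159
grip_force: 40.9
```

Run:
```python
from h import *
s=sense();Rm=q2R(s['ee_rot']);y=np.arctan2(Rm[1,0],Rm[0,0]);print('yaw',y,'turned',(np.pi+.259-y)%(2*np.pi),s['force'],s['wrist_torque'],s['eef_pos'],s['joints'][5])
```

```text
yaw 2.0037077985839957 turned 1.3968848550057973 [-4.99210359 -1.73468162  8.0348382 ] [-0.22057133  0.72290977  0.06824464] [444.69243217 -24.67787264  67.37952313] -0.7517105113518814
```

Emit:
drive_tool(commands="0 0 0 0 0 0 35;0 0 0 0 0 0 35;0 0 0 0 0 0 35;0 0 0.1 0 0 0 35;0 0 0.25 0 0 0 35;0 0 0.25 0 0 0 35;0 0 0.25 0 0 0.145 35;0.05 -0.2 0 0 0 0.15 35;0.05 -0.2 0 0 0 0.15 35;0.05 -0.2 0 0 0 0 35;0.05 -0.22 0 0 0 0 35;0 0 0 0 0 0 35;0 0 0 0 0 0 35;0 0 0 0 0 0 35")

```text
time_s: 47.88
eef_pos: [464.5, -106.0, 151.5]
ee_rot: [-0.0, 0.384, 0.923, 0.0]
force: [-0.5, -0.4, -0.5]
grip_width: 0.353
grip_force: 0.0
```

Run:
```python
from h import *
s=sense();Rm=q2R(s['ee_rot']);y=np.arctan2(Rm[1,0],Rm[0,0]);print('yaw',y,s['eef_pos'],s['joints'])
w=cam('wrist'); cv2.imwrite('pics/w10.png',w['pixels'])
v=(585.7,-28.7,.259)
ca,sa=np.cos(-1.047),np.sin(-1.047)
print(proj(w,[W(v,(-137+t*ca,-44+t*sa,89)) for t in (-21,0,21)]+[W(v,(-134,40,75))]).round(1).tolist())
```

```text
yaw 2.3528442300707804 [ 464.54451316 -106.0065352   151.50801101] [-4.70994530e-01  3.12761538e-01  1.77112590e+00  1.60676382e-04
  1.05832551e+00 -1.25312128e+00]
[[319.3, 226.5], [319.2, 266.5], [319.2, 304.2], [409.9, 120.9]]
```

View pics/w10.png

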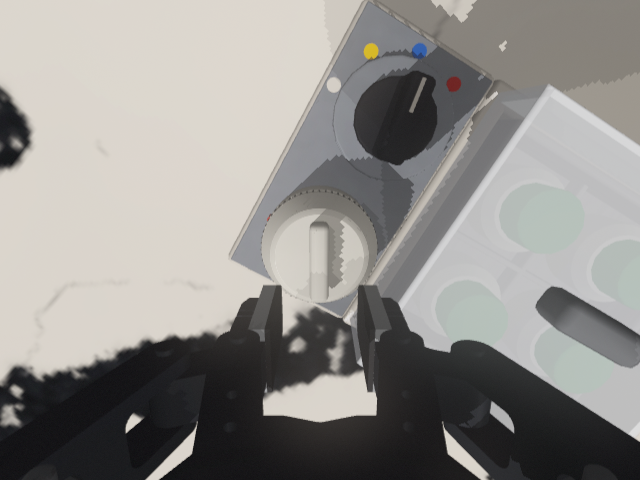

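The selector's line points at the blue dot (419,50). The timer bar (column 318, rows 222–302) is aligned with the tool. I'll descend and grip.

Emit:
drive_tool(commands="0 0 -0.1 0 0 0 35;0 0 -0.15 0 0 0 35;0 0 -0.13 0 0 0 35;0 0 -0.08 0 0 0 35;0 0 -0.05 0 0 0 35;0 0 -0.03 0 0 0 35;0 0 -0.01 0 0 0 35;0 0 0 0 0 0 35;0 0 0 0 0 0 0;0 0 0 0 0 0 0;0 0 0 0 0 0 0;0 0 0 0 0 0 0;0 0 0 0 0 0 0", force=50)

```text
time_s: 49.02
eef_pos: [464.9, -106.8, 97.3]
ee_rot: [0.0, 0.384, 0.923, -0.0]
force: [-2.1, -1.2, 6.4]
grip_width: 0.095
grip_force: 50.2
```

Emit:
drive_tool(commands="0 0 0 0 0 -0.05 0;0 0 0 0 0 -0.1 0;0 0 0 0 0 -0.12 0;0 0 0 0 0 -0.12 0;0 0 0 0 0 -0.12 0;0 0 0 0 0 -0.12 0;0 0 0 0 0 -0.12 0;0 0 0 0 0 -0.12 0;0 0 0 0 0 -0.12 0;0 0 0 0 0 -0.12 0;0 0 0 0 0 -0.12 0;0 0 0 0 0 -0.12 0;0 0 0 0 0 -0.12 0;0 0 0 0 0 -0.12 0;0 0 0 0 0 -0.12 0;0 0 0 0 0 -0.12 0;0 0 0 0 0 -0.12 0;0 0 0 0 0 -0.05 0;0 0 0 0 0 0 0;0 0 0 0 0 0 0")

```text
time_s: 50.68
eef_pos: [463.5, -106.7, 97.2]
ee_rot: [-0.001, 0.924, 0.381, -0.002]
force: [-12.9, -2.6, 13.2]
grip_width: 0.096
grip_force: 52.4
```

```bash
cat > y.py <<'E'
from h import *
s=sense();Rm=q2R(s['ee_rot']);y=np.arctan2(Rm[1,0],Rm[0,0]);print('yaw',y,'dial if no slip',(np.pi+.259-y)%(2*np.pi),s['force'],s['wrist_torque'],s['eef_pos'],s['joints'][5],s['grip_width'])
E
python3 y.py
```

```text
yaw 0.7825785957380766 dial if no slip 2.6180140578517164 [-12.94475415  -2.60238981  13.15156238] [-4.45733682e-01  2.04178501e+00 -9.72182409e-04] [ 463.47272299 -106.72392745   97.19830902] 0.3172633362956958 0.09644623902380974
```

Emit:
drive_tool(commands="-0.01 0 0 0 0 -0.05 0;-0.005 0 0 0 0 -0.1 0;0 0 0 0 0 -0.12 0;0 0 0 0 0 -0.12 0;0 0 0 0 0 -0.12 0;0 0 0 0 0 -0.12 0;0 0 0 0 0 -0.12 0;0 0 0 0 0 -0.12 0;0 0 0 0 0 -0.12 0;0 0 0 0 0 -0.12 0;0 0 0 0 0 -0.12 0;0 0 0 0 0 -0.12 0;0 0 0 0 0 -0.12 0;0 0 0 0 0 -0.12 0;0 0 0 0 0 -0.12 0;0 0 0 0 0 -0.12 0;0 0 0 0 0 -0.12 0;0 0 0 0 0 -0.05 0;0 0 0 0 0 0 0;0 0 0 0 0 0 0")

```text
time_s: 52.35
eef_pos: [463.2, -105.3, 97.2]
ee_rot: [-0.001, 0.923, -0.384, -0.001]
force: [-1.9, 8.4, 9.5]
grip_width: 0.1
grip_force: 52.2
```

```bash
python3 y.py
```

```text
yaw -0.7888913110865162 dial if no slip 4.18948396467631 [-1.90946639  8.37751632  9.48981829] [1.39994071 0.4450023  0.05465223] [ 463.1574643  -105.32166773   97.24619218] 1.8864501316547193 0.09993601831210185
```

Emit:
drive_tool(commands="0 0 0 0 0 0 35;0 0 0 0 0 0 35;0 0 0 0 0 0 35;0 0 0 0 0 0 35;0 0 0.1 0 0 0 35;0 0 0.25 0 0 0 35;0 0 0.25 0 0 0 35;0 0 0.25 0 0 0 60;-0.1 -0.05 0.25 0 0 0 60;-0.1 -0.05 0.25 0 0 0 60;-0.1 -0.05 0.25 0 0 0 60;-0.1 -0.05 0 0 0 0 60;-0.1 0 0 0 0 0 60;-0.1 0 0 0 0 0 60;0 0 0 0 0 0 60;0 0 0 0 0 0 60;0 0 0 0 0 0 60")

```text
time_s: 53.77
eef_pos: [403.4, -126.3, 256.3]
ee_rot: [-0.0, 0.923, -0.384, -0.0]
force: [1.4, -1.0, -0.1]
grip_width: 0.597
grip_force: 0.0
```

Run:
```python
from h import *
s=sense();print(s['eef_pos'],s['force'])
w=cam('wrist'); c=cam('scene')
a=np.zeros((600,800,3),np.uint8); a[:360,:480]=cv2.resize(w['pixels'],(480,360)); a[:600,480:]=cv2.resize(c['pixels'][170:290,290:354],(320,600),interpolation=2)
a[360:,:480]=cv2.resize(c['pixels'][170:290,260:500],(480,240),interpolation=2)
cv2.imwrite('pics/x11.png',a)
v=(585.7,-28.7,.259)
for k in (7,8,9):
    d=-k*np.pi/6; print(k,(.75*proj(w,[W(v,(-137+t*np.cos(d),-44+t*np.sin(d),89)) for t in (-21,21)])).round().tolist())
```

```text
[ 403.36980167 -126.32663251  256.25728419] [ 1.43815544 -0.97895415 -0.05635479]
7 [[170.0, 117.0], [193.0, 154.0]]
8 [[180.0, 114.0], [182.0, 157.0]]
9 [[191.0, 117.0], [172.0, 154.0]]
```

View pics/x11.png

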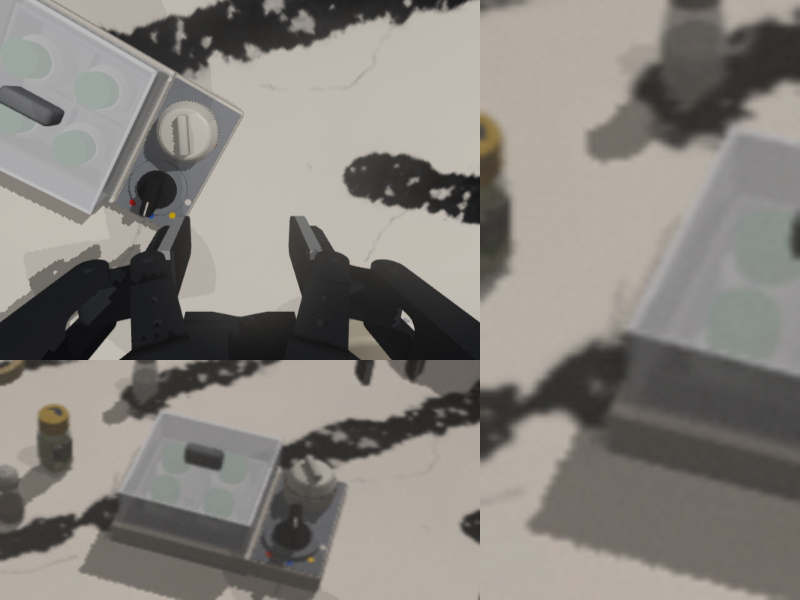

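The timer bar is vertical at (182,135), which matches click 8, and the selector points at blue (150,215). The cover sits down over the four jars, and the spice jar and both shakers are still standing. I'll hand the job in.

```bash
python3 -c "
from rig import finish_job; print(finish_job())"
```

```text
the job is handed in; nothing more can be done
None
```

I handed the job in at about 54 s without a verdict coming back; by the last pictures the four jars are in the well under the seated cover, the selector is on blue, the timer is at click 8, the bystanders are standing and the gripper is clear. I viewed 15 pictures, one over the limit of 14.

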